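# Gauge a washed spacer plate and put it away in the keeper

## Task

One blue spacer plate stands on the black drying mat. Pinch it to feel how thick it is and put it away, pushed fully home, in the one keeper slot made for that thickness (red the thinnest, yellow the middle, green the thickest), then let go. The slotted insert sits off-centre on its base, so find it by touch and never force the plate or the keeper; leave the two plates in the wash tray and the jars alone.

Things in the scene. Friction and masses are not known exactly. Their poses are not given: they have to be found in the camera images.
- keeper: Plate keeper, fixed. Origin: centre of the underside of its steel base plate, 100 (x) by 200 (y) by 8 mm thick; two 8 mm high strips run along y on it at x = +-44 mm. A white slotted insert is clamped on it, its middle at x = 0 but anywhere from -16 to +16 mm along the base's y; that offset is not measured. The insert does not move when touched. Pressing on it hard (over 80 N in all) damages it; 25 N is plenty.
- insert_top (a point): Point on the base's centre line at the height of the insert's top, 48 mm above the keeper's origin (fixed to the base, so it does NOT show the insert's offset). The insert is 56 long (x), 140 wide (y), 40 mm tall; its upright side faces, 70 mm to either side of its middle along y, are free to be touched. Slots: 32 mm deep, run along x, open at top and both ends, 1 mm chamfer at the mouths.
- slot_red (a point): Where the floor centre of the red slot (12 mm wide, for the 10 mm plate) would be if the insert were centred: 36 mm to -y of the insert's middle, 16 mm above the keeper's origin. The true slot is shifted along y by the insert's unmeasured offset. Every coloured strip lies on the insert's top just to the +y side of its slot. A plate fully home has its centre 33 mm above this floor.
- slot_yellow (a point): The same for the yellow slot (16 mm wide, for the 14 mm plate), at the insert's middle. In every slot a sprung steel roller (radius 10 mm, along x, axis 14 mm above the floor) stands in from the +y wall and leaves 1.5 mm less than the plate's thickness. It yields 1 mm per 2 N after 3 N preload: a plate stops on it and takes some 5 to 20 N to push past it down to the floor; friction then holds it.
- slot_green (a point): The same for the green slot (20 mm wide, for the 18 mm plate), 36 mm to +y of the insert's middle. A plate home in any slot shows 34 mm above the insert's top. A plate too thin for a slot would be loose in it, one too thick does not enter.
- mat: Black ribbed drying mat, fixed, 150 (x) by 120 (y) by 5 mm, origin at the centre of its underside. One plate stands on it near its middle.
- tray: Aluminium wash tray, fixed, 150 (x) by 160 (y) by 22 mm tall, floor 5 mm thick, origin at the centre of its underside. Two plates stand in it; leave them.
- plate_a_mid (a point): Centre (half-way up) of one of three look-alike blue plastic spacer plates, 80 long (x), 66 tall (z), standing on the long edge, 45 to 125 g. Thickness (y) 10, 14 or 18 mm, one plate of each; which has which is not told: pinch it across the thickness and read the finger opening. Any of the three may be the one on the mat; the others stand in the tray.
- plate_b_mid (a point): Centre (half-way up) of one of three look-alike blue plastic spacer plates, 80 long (x), 66 tall (z), standing on the long edge, 45 to 125 g. Thickness (y) 10, 14 or 18 mm, one plate of each; which has which is not told: pinch it across the thickness and read the finger opening. Any of the three may be the one on the mat; the others stand in the tray.
- plate_c_mid (a point): Centre (half-way up) of one of three look-alike blue plastic spacer plates, 80 long (x), 66 tall (z), standing on the long edge, 45 to 125 g. Thickness (y) 10, 14 or 18 mm, one plate of each; which has which is not told: pinch it across the thickness and read the finger opening. Any of the three may be the one on the mat; the others stand in the tray.
- jar_1: Full pickle jar, yellow cap, 68 across, 113 mm tall, origin at the centre of its underside. Bystander.
- jar_2: Full pickle jar, red cap, 68 across, 113 mm tall, origin at the centre of its underside. Bystander.
There are look-alikes about, which are no part of the job. Of the things like the keeper, leave any that is brown; of the rest the larger one is meant. What is shaped like the part that bears plate_a_mid but orange or pink is not meant.

How it is judged:
By the outcome, as a careful person would: the job done as asked, in the order asked, and still so for the second after the job is handed in, with the robot touching nothing.
It also fails if it takes over 53 s, if anything falls off the work surface, if the arm or the gripper's body presses on something with over 40 N, if the wrist force passes 120 N, or if a joint passes its speed limit or range.

## Robot

A 6-joint arm with a two-finger parallel gripper is mounted at the origin on the work surface. World frame = base frame: x ahead of the robot, y to its left, z up, the work surface at z = 0. Lengths are in m, angles in degrees, forces in N, time in s.
With the tool pointing down it reaches from about 0.25 to 0.775 m from the base axis. Payload 8.9 kg.
Tool frame: the origin (TCP) lies at the centre of the arm's flange, where the gripper is bolted on; the fingertips stand 173 mm ahead of it and the grasp point (between the pads) lies 155 mm ahead of it; z points along the fingers, y is the line along which they close (so a half turn about z gives the same grasp; the last joint's range is limited). The gripper opens to 85 mm and grips with 20 to 120 N. Pads are 22 mm wide; open, the fingers measure 114 mm over their backs; the gripper's body (76 mm by 85 mm) begins 54 mm behind the grasp point. The pads swing forward as they close: fully open they stand 13 mm farther back than shut.
Start: joints at [62.034, 16.656, -8.789, 64.555, 0, 82.019], TCP at [0.179, 0.493, 0.405] pointing down, gripper open.
Joint ranges: [-144.48, 144.48], [-52.06, 99.96], [-74.48, 78.29], [-112.23, 115.85], [-86.99, 84.42], [-180, 180]. Speed limits (degrees/s): [127.2, 127.2, 159.86, 180, 180, 180].

## Interface

Orientations are given as a 3x3 rotation matrix whose columns are the frame's x, y, z axes.
In Python, from cell import get_obs, eyes, order gives the robot as it stands.
- The arm moves only by the tool servo_tool, never from a script. Its argument "commands" is a list of rows, each an object of numbers: "dx", "dy", "dz": the shift along the tool's x, y, z in m; "yaw": the turn about the tool's z in units of 6 degrees (1.0 is 6 degrees); "fingers": the opening, from 0 (shut) to 1 (fully open). A call has 1 to 8 rows; each row shifts and turns the commanded pose from where the row before left it, along the tool's axes as they then stand; what a row does not reach is not made up. A row lasts 1/12 s, in which the tool goes at most 41.7 mm and 7.16 degrees, less where a joint would pass 70% of its speed; a pose out of reach is approached as far as the arm can. A call is refused whole if a number of a shift passes 0.0417 or a number of a turn 1, either way. A call with a gripper value outside its range is refused whole. The fingers move at their own pace and stop on an object; the grip force is fixed at half the most. Time passes only in rows, so rows that do not move let the fingers close. It gives the time, the measured TCP pose, the force, the opening and the grip force at its end, in the units of the state.
- get_obs(): the state, without advancing time (a new reading comes with each control period).
- eyes.get_image(name): name is "scene" or "top" or "wrist"; returns (picture, depth): 400x640x3 uint8, red, green, blue; 400x640 float32, m along the optical axis (not along the pixel's ray), 0 where there is no reading.
- eyes.camera_params(name): a dict with "fx", "fy", "cx", "cy" (pixels), "k1" (the pictures are not rectified: a ray, as slopes to the right and down, at radius r is drawn at 1 + k1 r^2 times it, then the intrinsics apply), "view" (4x4, takes a point from world to camera coordinates). Camera axes: x right, y down, z forward; pixel columns grow to the right and rows downward; lengths in m; the calibration is good to about 2 mm. A picture is of the moment at which its call begins: read the wrist's pose just before it. camera_params takes no time and is no camera call; for the wrist camera it gives the pose at the moment of the call.
- order.hand_in(): hands the job in; it is judged then, once.
The state is a dict: "time": time; "qpos": joint angles; "dq": joint speeds; "joint_efforts": joint torques, N m; "tcp_pos": TCP position; "tool_rot": TCP orientation; "wrist_force": force on the tool from outside, world axes, zero at the start; "moment": the same for the moment, N m; "opening": opening from 0.0 (shut) to 1.0 (fully open); "grip_force": force on a finger pad.
Only numpy, scipy, OpenCV 4.12 (cv2) and the standard library are available. Lean on these libraries where they do the work, as an engineer would, in place of code of your own. Each camera call takes 0.05 s, during which the arm holds its last target. There are 200 camera calls.

## Working session

There is one attempt and no reset: what is moved stays moved. The work goes in short steps, Python scripts to look and compute and a tool call to move; the robot and the scene stay as the last step left them, time stands still between calls to the robot, and variables do not carry over. Pictures are saved under pics/ and viewed, at most 10 in all, crops included, and the job is handed in when it is done.

Besides the shell and the picture viewer there is one more tool, called after "Emit:" as name([rows], argument=value, ...), one row to a line, values as JSON. servo_tool: Moves the arm, as the interface text tells. Its arguments: {"type":"object","properties":{"commands":{"type":"array"}},"required":["commands"]}

```bash
mkdir -p pics; cat > h.py <<'E'
import numpy as np, cv2
from cell import get_obs, eyes, order
def snap(n,f):
    im,d=eyes.get_image(n); p=eyes.camera_params(n)
    cv2.imwrite(f'pics/{f}.png',im[:,:,::-1]); np.savez(f'pics/{f}.npz',d=d,im=im,**{k:np.array(v) for k,v in p.items()})
def load(f): return np.load(f'pics/{f}.npz')
def pts(z,uv):
    uv=np.array(uv,float).reshape(-1,2); fx,fy,cx,cy,k1=[float(z[k]) for k in('fx','fy','cx','cy','k1')]
    K=np.array([[fx,0,cx],[0,fy,cy],[0,0,1]])
    r=cv2.undistortPoints(uv.reshape(-1,1,2),K,np.array([k1,0,0,0.])).reshape(-1,2)
    d=z['d'][uv[:,1].astype(int),uv[:,0].astype(int)]
    c=np.c_[r*d[:,None],d,np.ones(len(d))]
    return (c@np.linalg.inv(z['view']).T)[:,:3]
E
python3 - <<'E'
from h import *
snap('scene','s0'); snap('top','t0')
a=cv2.imread('pics/s0.png');b=cv2.imread('pics/t0.png')
o=get_obs(); print(o['time'],o['tcp_pos'],o['tool_rot'],o['wrist_force'],o['opening'])
E
```

```text
0.1 [0.17931968 0.49321214 0.4041849 ] [[-9.39796441e-01  3.41734292e-01 -5.68461864e-04]
 [ 3.41734722e-01  9.39795856e-01 -1.06248900e-03]
 [ 1.71149178e-04 -1.19278654e-03 -9.99999274e-01]] [ 0.00682064  0.02248728 -0.09451835] 0.998181905763787
```

View pics/s0.png

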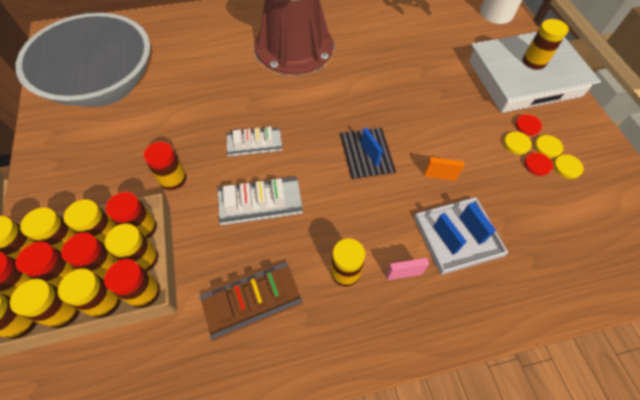

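View pics/t0.png

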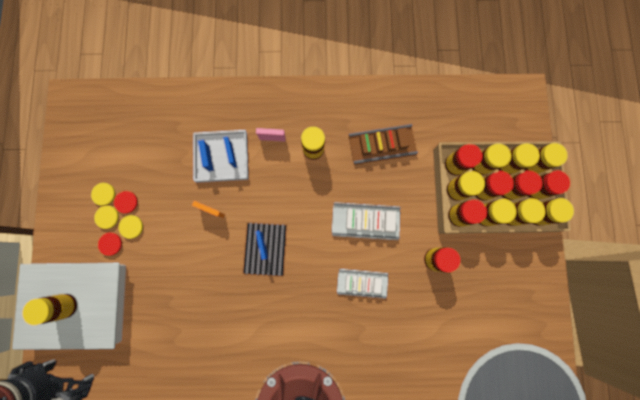

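The scene shows three keepers: brown (250,298), small grey (254,140) and larger grey (260,200; top view 366,222). The larger grey one fits, since brown is excluded. The blue plate is on the black mat at top-view (262,246). The orange and pink plates are decoys, and two blue plates stand in the tray. Next I measure these and confirm them in a crop.

```bash
python3 - <<'E'
from h import *
z=load('t0'); im=z['im']
c=cv2.resize(im[190:310,235:410],None,fx=4.5,fy=4.5,interpolation=cv2.INTER_CUBIC); cv2.imwrite('pics/crop0.png',c[:,:,::-1])
def region(u0,u1,v0,v1):
    uv=np.array([(u,v) for v in range(v0,v1) for u in range(u0,u1)]); return uv,pts(z,uv)
for nm,r in (('big',(325,408,195,248)),('small',(330,395,262,305))):
    uv,P=region(*r)
    print(nm,'table z',np.median(P[:5,2]))
    for lo,hi in ((.005,.03),(.035,.06),(.005,.06)):
        m=(P[:,2]>lo)&(P[:,2]<hi)
        R=cv2.minAreaRect((P[m,:2]*1000).astype(np.float32)); print(lo,hi,m.sum(),np.round(R[0],1),np.round(R[1],1),R[2],np.median(P[m,2]))
uv,P=region(240,292,218,282)
col=im[uv[:,1],uv[:,0]].astype(int)
m=(P[:,2]>.055)&(P[:,2]<.085); R=cv2.minAreaRect((P[m,:2]*1000).astype(np.float32)); print('plate',m.sum(),R,np.median(P[m,2]))
b=(col[:,2]>col[:,0]+40); R=cv2.minAreaRect((P[b,:2]*1000).astype(np.float32)); print('blue',b.sum(),R,np.median(P[b,2]))
m=(col.sum(1)<130); R=cv2.minAreaRect((P[m,:2]*1000).astype(np.float32)); print('mat',m.sum(),R,np.median(P[m,2]))
for n,r in (('j1',(298,330,120,165)),('j2',(420,465,240,278)),('tray',(190,252,128,188)),('orange',(188,225,198,220))):
    uv,P=region(*r); m=P[:,2]>.02; print(n,P[m].min(0).round(3),P[m].max(0).round(3))
E
```

```text
big table z -0.001374904730408355
0.005 0.03 1328 [ 539.4 -200.5] [129.9 204.7] 1.3205193281173706 0.009212729950163978
0.035 0.06 665 [ 530.3 -210.3] [140.2  56.2] 85.66016387939453 0.04669682126250141
0.005 0.06 2029 [ 539.4 -200.5] [129.9 204.7] 1.3205193281173706 0.014728593360931796
small table z -0.0024623105047070215
0.005 0.03 573 [ 345.2 -192.3] [160.9  75.2] 85.47245025634766 0.008903540964295464
0.035 0.06 54 [ 346.7 -183.3] [96.4 37.6] 84.36314392089844 0.03564892928866348
0.005 0.06 897 [ 345.2 -192.3] [160.9  75.2] 85.47245025634766 0.011986632436231215
plate 124 ((461.7082214355469, 105.4093017578125), (79.73762512207031, 10.705068588256836), 13.169811248779297) 0.06922283130662699
blue 202 ((463.3642883300781, 111.74052429199219), (89.22782897949219, 22.40378189086914), 13.273695945739746) 0.06713942041013843
mat 6 ((392.68780517578125, 91.37593078613281), (32.63362121582031, 7.426814079284668), 29.828582763671875) 0.0031184380456500405
j1 [ 0.429 -0.079  0.021] [ 0.786 -0.011  1.106]
j2 [ 0.38  -0.435  0.02 ] [ 0.448 -0.055  1.106]
tray [ 0.429 -0.055  0.02 ] [0.811 0.317 1.106]
orange [ 0.429 -0.055  0.02 ] [0.587 0.297 1.106]
```

View pics/crop0.png

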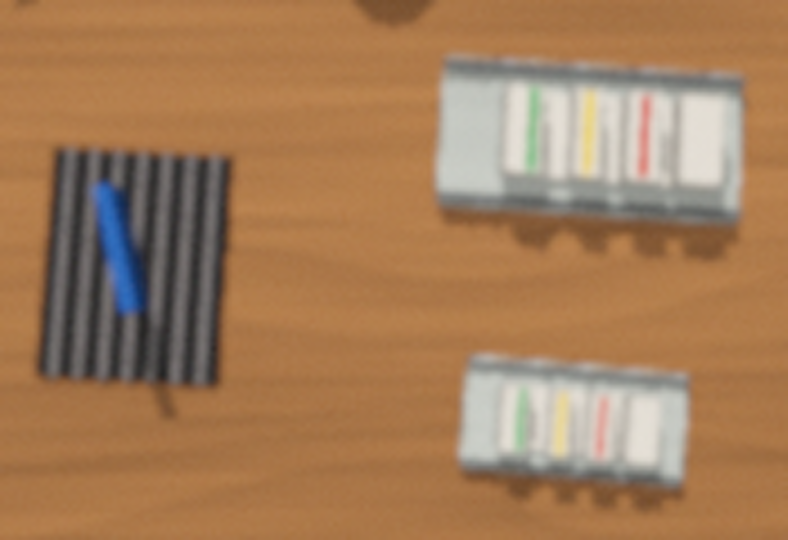

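The crop confirms the larger grey keeper, top view (366,222), with its insert clearly shifted toward -y. The plate stands on the mat at about 13° yaw. I plan a move to above the plate.

```bash
cat >> h.py <<'E'
def plan(xyz,ang,n):
    """rows (dx,dy,dz mm, yaw units) to bring TCP to xyz, tool y at ang deg"""
    o=get_obs(); p=o['tcp_pos']; R=np.array(o['tool_rot']); a=np.degrees(np.arctan2(R[1,1],R[0,1]))
    D=np.array(xyz)-p; dy=-(ang-a)/6; print('t',round(o['time'],2),'pos',np.round(p,4),'ang',round(a,2),'F',np.round(o['wrist_force'],1),'open',round(o['opening'],4),'world d',np.round(D*1000,1),'yaw tot',round(dy,3))
    for k in range(n):
        t=np.radians(a-6*dy*k/n); x=np.array([-np.sin(-t),-np.cos(t),0]); x=np.array([-np.sin(t)*-1,-np.cos(t),0]); y=np.array([np.cos(t),np.sin(t),0]); x=np.cross(y,[0,0,-1])
        print(k,np.round([D@x/n*1000,D@y/n*1000,-D[2]/n*1000],1),round(dy/n,3))
E
python3 - <<'E'
from h import *
plan((.462,.105,.31),103.2,14)
w=eyes.camera_params('wrist'); o=get_obs()
c=np.linalg.inv(w['view']); R=np.array(o['tool_rot']); print(R.T@(c[:3,3]-o['tcp_pos']), R.T@c[:3,:3], w['fx'])
E
```

```text
t 0.1 pos [0.1793 0.4932 0.4042] ang 70.02 F [ 0.   0.  -0.1] open 0.9982 world d [ 282.7 -388.2  -94.2] yaw tot -5.53
0 [-28.5 -19.2   6.7] -0.395
1 [-27.6 -20.3   6.7] -0.395
2 [-26.8 -21.4   6.7] -0.395
3 [-25.9 -22.5   6.7] -0.395
4 [-24.9 -23.6   6.7] -0.395
5 [-23.9 -24.6   6.7] -0.395
6 [-22.9 -25.6   6.7] -0.395
7 [-21.8 -26.5   6.7] -0.395
8 [-20.7 -27.4   6.7] -0.395
9 [-19.5 -28.2   6.7] -0.395
10 [-18.4 -29.    6.7] -0.395
11 [-17.1 -29.7   6.7] -0.395
12 [-15.9 -30.4   6.7] -0.395
13 [-14.6 -31.    6.7] -0.395
[0.07692871 0.00078339 0.03164261] [[-1.93374228e-04 -9.52721963e-01 -3.03843420e-01]
 [ 9.99999593e-01 -4.52007699e-04  7.80874283e-04]
 [-8.81295645e-04 -3.03843145e-01  9.52721663e-01]] 302.52828137805267
```

Emit:
servo_tool([
  {"dx": -0.0285,"dy": -0.0192,"dz": 0.0067,"yaw": -0.395},
  {"dx": -0.0276,"dy": -0.0203,"dz": 0.0067,"yaw": -0.395},
  {"dx": -0.0268,"dy": -0.0214,"dz": 0.0067,"yaw": -0.395},
  {"dx": -0.0259,"dy": -0.0225,"dz": 0.0067,"yaw": -0.395},
  {"dx": -0.0249,"dy": -0.0236,"dz": 0.0067,"yaw": -0.395},
  {"dx": -0.0239,"dy": -0.0246,"dz": 0.0067,"yaw": -0.395},
  {"dx": -0.0229,"dy": -0.0256,"dz": 0.0067,"yaw": -0.395},
  {"dx": -0.0218,"dy": -0.0265,"dz": 0.0067,"yaw": -0.395},
])

```text
schema error: expected keys dx, dy, dz, yaw, fingers
```

Emit:
servo_tool([
  {"dx": -0.0207,"dy": -0.0274,"dz": 0.0067,"yaw": -0.395},
  {"dx": -0.0195,"dy": -0.0282,"dz": 0.0067,"yaw": -0.395},
  {"dx": -0.0184,"dy": -0.029,"dz": 0.0067,"yaw": -0.395},
  {"dx": -0.0171,"dy": -0.0297,"dz": 0.0067,"yaw": -0.395},
  {"dx": -0.0159,"dy": -0.0304,"dz": 0.0067,"yaw": -0.395},
  {"dx": -0.0146,"dy": -0.031,"dz": 0.0067,"yaw": -0.395},
  {"dz": 0},
  {"dz": 0},
])

```text
schema error: expected keys dx, dy, dz, yaw, fingers
```

```bash
python3 - <<'E'
from h import *
snap('wrist','w1')
z=load('w1'); im=z['im'].astype(int)
uv=np.array([(u,v) for v in range(0,400,2) for u in range(0,640,2)]);P=pts(z,uv);c=im[uv[:,1],uv[:,0]]
b=(c[:,2]>c[:,0]+40)&(P[:,2]>.05)&(P[:,2]<.085)&(np.hypot(P[:,0]-.462,P[:,1]-.105)<.07)
R=cv2.minAreaRect((P[b,:2]*1000).astype(np.float32)); print(b.sum(),R,np.percentile(P[b,2],[5,50,95]))
t=b&(P[:,2]>np.percentile(P[b,2],95)-.004); R=cv2.minAreaRect((P[t,:2]*1000).astype(np.float32)); print(t.sum(),R)
plan((.462,.105,.30),103.2,1)
E
```

```text
Traceback (most recent call last):
IndexError: index -1 is out of bounds for axis 0 with size 0
```

View pics/w1.png

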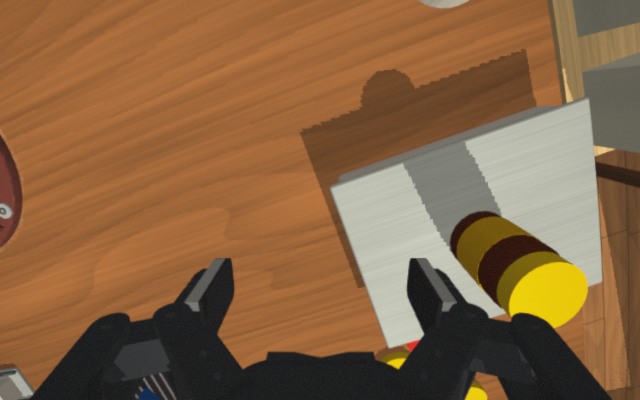

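The arm did not move: every row needs all five keys. The picture is just the start view, with the grey box on the right and the open fingers at (210,290) and (430,290).

Emit:
servo_tool([
  {"dx": -0.0285,"dy": -0.0192,"dz": 0.0067,"yaw": -0.395,"fingers": 1},
  {"dx": -0.0276,"dy": -0.0203,"dz": 0.0067,"yaw": -0.395,"fingers": 1},
  {"dx": -0.0268,"dy": -0.0214,"dz": 0.0067,"yaw": -0.395,"fingers": 1},
  {"dx": -0.0259,"dy": -0.0225,"dz": 0.0067,"yaw": -0.395,"fingers": 1},
  {"dx": -0.0249,"dy": -0.0236,"dz": 0.0067,"yaw": -0.395,"fingers": 1},
  {"dx": -0.0239,"dy": -0.0246,"dz": 0.0067,"yaw": -0.395,"fingers": 1},
  {"dx": -0.0229,"dy": -0.0256,"dz": 0.0067,"yaw": -0.395,"fingers": 1},
  {"dx": -0.0218,"dy": -0.0265,"dz": 0.0067,"yaw": -0.395,"fingers": 1},
])

```text
time: 0.82
tcp_pos: [0.3416, 0.27, 0.3508]
tool_rot: [[-1.0, 0.016, 0.0], [0.016, 1.0, 0.0], [-0.0, 0.0, -1.0]]
wrist_force: [0.9, 0.4, -0.2]
opening: 0.999
grip_force: 0.0
```

Emit:
servo_tool([
  {"dx": -0.0207,"dy": -0.0274,"dz": 0.0067,"yaw": -0.395,"fingers": 1},
  {"dx": -0.0195,"dy": -0.0282,"dz": 0.0067,"yaw": -0.395,"fingers": 1},
  {"dx": -0.0184,"dy": -0.029,"dz": 0.0067,"yaw": -0.395,"fingers": 1},
  {"dx": -0.0171,"dy": -0.0297,"dz": 0.0067,"yaw": -0.395,"fingers": 1},
  {"dx": -0.0159,"dy": -0.0304,"dz": 0.0067,"yaw": -0.395,"fingers": 1},
  {"dx": -0.0146,"dy": -0.031,"dz": 0.0067,"yaw": -0.395,"fingers": 1},
  {"dx": 0,"dy": 0,"dz": 0,"yaw": 0,"fingers": 1},
  {"dx": 0,"dy": 0,"dz": 0,"yaw": 0,"fingers": 1},
])

```text
time: 1.48
tcp_pos: [0.4627, 0.1037, 0.3103]
tool_rot: [[-0.974, -0.225, -0.001], [-0.225, 0.974, -0.0], [0.001, 0.0, -1.0]]
wrist_force: [-0.3, 0.5, -0.4]
opening: 0.997
grip_force: 0.0
```

```bash
python3 - <<'E'
from h import *
snap('wrist','w2')
z=load('w2'); im=z['im'].astype(int)
plan((.462,.105,.30),103.2,1)
uv=np.array([(u,v) for v in range(0,400,2) for u in range(0,640,2)]);P=pts(z,uv);c=im[uv[:,1],uv[:,0]]
b=(c[:,2]>c[:,0]+40)&(P[:,2]>.05)&(P[:,2]<.085)&(np.hypot(P[:,0]-.462,P[:,1]-.105)<.07)
print(b.sum())
R=cv2.minAreaRect((P[b,:2]*1000).astype(np.float32)); print(b.sum(),R,np.percentile(P[b,2],[5,50,95]))
t=b&(P[:,2]>np.percentile(P[b,2],95)-.004); R=cv2.minAreaRect((P[t,:2]*1000).astype(np.float32)); print(t.sum(),R)
E
```

```text
t 1.53 pos [0.462  0.1047 0.3105] ang 103.08 F [-0.1  1.   0. ] open 1.0008 world d [ -0.    0.3 -10.5] yaw tot -0.02
0 [-0.   0.3 10.5] -0.02
368
368 ((459.6201477050781, 106.05805969238281), (80.2643814086914, 9.151723861694336), 12.93997859954834) [0.0690917  0.0702891  0.07125735]
356 ((459.9159851074219, 106.18684387207031), (79.63568115234375, 9.131053924560547), 12.831324577331543)
```

View pics/w2.png

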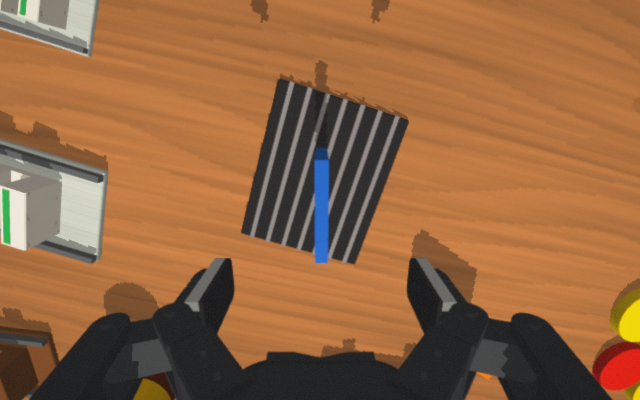

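The wrist view shows the blue plate between (321,155) and (321,262), centred between the fingers and aligned. I descend and close.

Emit:
servo_tool([
  {"dx": 0.0017,"dy": 0.0019,"dz": 0.0145,"yaw": 0,"fingers": 1},
  {"dx": 0,"dy": 0,"dz": 0.026,"yaw": 0,"fingers": 1},
  {"dx": 0,"dy": 0,"dz": 0.026,"yaw": 0,"fingers": 1},
  {"dx": 0,"dy": 0,"dz": 0.026,"yaw": 0,"fingers": 0.6},
  {"dx": 0,"dy": 0,"dz": 0,"yaw": 0,"fingers": 0},
  {"dx": 0,"dy": 0,"dz": 0,"yaw": 0,"fingers": 0},
  {"dx": 0,"dy": 0,"dz": 0,"yaw": 0,"fingers": 0},
  {"dx": 0,"dy": 0,"dz": 0,"yaw": 0,"fingers": 0},
])

```text
time: 2.2
tcp_pos: [0.4607, 0.107, 0.22]
tool_rot: [[-0.973, -0.229, 0.002], [-0.229, 0.973, 0.0], [-0.002, -0.0, -1.0]]
wrist_force: [-0.4, 0.1, 0.8]
opening: 0.302
grip_force: 0.0
```

Emit:
servo_tool([
  {"dx": 0,"dy": 0,"dz": 0,"yaw": 0,"fingers": 0},
  {"dx": 0,"dy": 0,"dz": 0,"yaw": 0,"fingers": 0},
  {"dx": 0,"dy": 0,"dz": 0,"yaw": 0,"fingers": 0},
  {"dx": 0,"dy": 0,"dz": 0,"yaw": 0,"fingers": 0},
])

```text
time: 2.53
tcp_pos: [0.4606, 0.1067, 0.2196]
tool_rot: [[-0.974, -0.228, 0.002], [-0.228, 0.974, 0.0], [-0.002, -0.0, -1.0]]
wrist_force: [-1.6, 0.7, 9.1]
opening: 0.1
grip_force: 61.7
```

Emit:
servo_tool([
  {"dx": 0,"dy": 0,"dz": -0.01,"yaw": 0,"fingers": 0},
  {"dx": 0,"dy": 0,"dz": -0.03,"yaw": 0,"fingers": 0},
  {"dx": 0,"dy": 0,"dz": -0.03,"yaw": 0,"fingers": 0},
  {"dx": 0,"dy": 0,"dz": -0.03,"yaw": 0,"fingers": 0},
  {"dx": 0,"dy": 0,"dz": 0,"yaw": 0,"fingers": 0},
  {"dx": 0,"dy": 0,"dz": 0,"yaw": 0,"fingers": 0},
])

```text
time: 3.03
tcp_pos: [0.4608, 0.1066, 0.3203]
tool_rot: [[-0.974, -0.228, 0.004], [-0.228, 0.974, 0.0], [-0.004, -0.001, -1.0]]
wrist_force: [-0.1, 0.6, -0.8]
opening: 0.105
grip_force: 60.5
```

```bash
python3 - <<'E'
from h import *
plan((.537,-.10,.32),85.8,8)
print(get_obs()['grip_force'])
E
```

```text
t 3.03 pos [0.4608 0.1066 0.3203] ang 103.19 F [-0.1  0.6 -0.8] open 0.1046 world d [  76.2 -206.6   -0.3] yaw tot 2.898
0 [ -3.4 -27.3   0. ] 0.362
1 [ -4.4 -27.2   0. ] 0.362
2 [ -5.4 -27.    0. ] 0.362
3 [ -6.5 -26.8   0. ] 0.362
4 [ -7.5 -26.5   0. ] 0.362
5 [ -8.5 -26.2   0. ] 0.362
6 [ -9.5 -25.8   0. ] 0.362
7 [-10.4 -25.5   0. ] 0.362
60.4796826839447
```

The opening of 0.105 is about 9 mm and vision gives about 10 mm, so this is the 10 mm plate and goes in the red slot.

Emit:
servo_tool([
  {"dx": -0.0034,"dy": -0.0273,"dz": 0,"yaw": 0.362,"fingers": 0},
  {"dx": -0.0044,"dy": -0.0272,"dz": 0,"yaw": 0.362,"fingers": 0},
  {"dx": -0.0054,"dy": -0.027,"dz": 0,"yaw": 0.362,"fingers": 0},
  {"dx": -0.0065,"dy": -0.0268,"dz": 0,"yaw": 0.362,"fingers": 0},
  {"dx": -0.0075,"dy": -0.0265,"dz": 0,"yaw": 0.362,"fingers": 0},
  {"dx": -0.0085,"dy": -0.0262,"dz": 0,"yaw": 0.362,"fingers": 0},
  {"dx": -0.0095,"dy": -0.0258,"dz": 0,"yaw": 0.362,"fingers": 0},
  {"dx": -0.0104,"dy": -0.0255,"dz": 0,"yaw": 0.362,"fingers": 0},
])

```text
time: 3.7
tcp_pos: [0.5362, -0.1014, 0.3172]
tool_rot: [[-0.997, 0.075, -0.002], [0.075, 0.997, 0.001], [0.002, 0.001, -1.0]]
wrist_force: [1.0, 0.4, -0.7]
opening: 0.104
grip_force: 60.4
```

Emit:
servo_tool([
  {"dx": 0,"dy": 0,"dz": 0,"yaw": 0,"fingers": 0},
  {"dx": 0,"dy": 0,"dz": 0,"yaw": 0,"fingers": 0},
  {"dx": 0,"dy": 0,"dz": 0,"yaw": 0,"fingers": 0},
])

```text
time: 3.95
tcp_pos: [0.5357, -0.0998, 0.3174]
tool_rot: [[-0.997, 0.073, -0.002], [0.073, 0.997, 0.001], [0.002, 0.001, -1.0]]
wrist_force: [-0.4, 1.0, -1.1]
opening: 0.106
grip_force: 60.4
```

```bash
python3 - <<'E'
from h import *
snap('wrist','w3'); z=load('w3')
plan((.537,-.10,.32),85.8,1)
uv=np.array([(u,v) for v in range(400) for u in range(640)]);P=pts(z,uv)
m=(P[:,2]>.042)&(P[:,2]<.054)&(np.abs(P[:,0]-.53)<.06)&(np.abs(P[:,1]+.21)<.1)
R=cv2.minAreaRect((P[m,:2]*1000).astype(np.float32)); print(m.sum(),R,np.percentile(P[m,2],[5,50,95]))
c=z['im'][uv[:,1],uv[:,0]].astype(int)
for n,k in (('g',(c[:,1]>c[:,0]+50)&(c[:,1]>c[:,2]+50)),('y',(c[:,0]>c[:,2]+90)&(c[:,1]>c[:,2]+70)),('r',(c[:,0]>c[:,1]+90)&(c[:,0]>c[:,2]+90))):
    k=k&m
    if k.sum()>10:
        R=cv2.fitLine((P[k,:2]*1000).astype(np.float32),cv2.DIST_HUBER,0,.01,.01).ravel(); print(n,k.sum(),P[k].mean(0),np.degrees(np.arctan(R[1]/R[0])))
b=(P[:,2]>.004)&(P[:,2]<.013)&(np.abs(P[:,0]-.53)<.08)&(np.abs(P[:,1]+.2)<.13)
R=cv2.minAreaRect((P[b,:2]*1000).astype(np.float32)); print('base',b.sum(),R)
b=(P[:,2]>.07)&(P[:,2]<.2)&(c[:,2]>c[:,0]+40)&(np.abs(P[:,0]-.53)<.08); print('plate',P[b].min(0),P[b].max(0)); R=cv2.minAreaRect((P[b,:2]*1000).astype(np.float32)); print(R)
E
```

```text
t 4.0 pos [ 0.5358 -0.0994  0.3176] ang 85.86 F [-0.3  1.  -0.4] open 0.0995 world d [ 1.2 -0.6  2.4] yaw tot 0.011
0 [-1.3 -0.5 -2.4] 0.011
7399 ((529.2965087890625, -211.31434631347656), (141.17514038085938, 57.211021423339844), 85.6268539428711) [0.04435366 0.04731064 0.04856766]
g 399 [ 0.53287916 -0.15839168  0.04800439] -4.4659934
y 421 [ 0.52934822 -0.19410134  0.04794164] -3.9948695
r 402 [ 0.52698242 -0.23003752  0.04800925] -4.286483
base 6585 ((525.5048217773438, -200.65615844726562), (199.57870483398438, 92.37179565429688), 85.75433349609375)
plate [ 0.49361596 -0.10594366  0.10525119] [ 0.57503448 -0.09111579  0.18097176]
((534.4926147460938, -98.982666015625), (10.385321617126465, 81.46192169189453), 85.96188354492188)
```

View pics/w3.png

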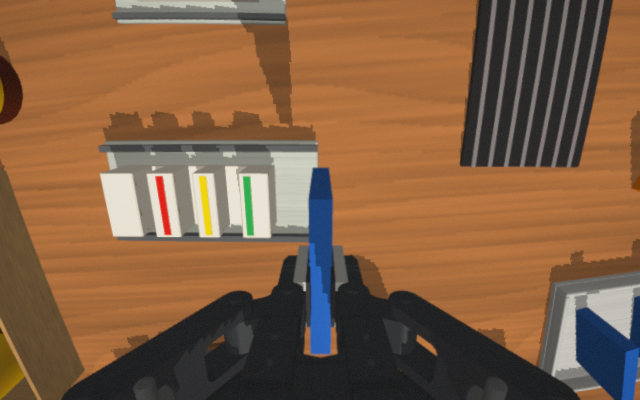

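The wrist view shows the keeper's strips: red (163,205), yellow (208,205), green (249,205). The plate is held in line with the slots. The insert's middle looks about -10.7 mm along the base. Next I touch the insert's +y face with the plate.

Emit:
servo_tool([
  {"dx": -0.003,"dy": -0.005,"dz": 0.0195,"yaw": 0,"fingers": 0},
  {"dx": 0,"dy": -0.005,"dz": 0.02,"yaw": 0,"fingers": 0},
  {"dx": 0,"dy": -0.005,"dz": 0.019,"yaw": 0,"fingers": 0},
  {"dx": 0,"dy": -0.005,"dz": 0.019,"yaw": 0,"fingers": 0},
  {"dx": 0,"dy": -0.005,"dz": 0,"yaw": 0.02,"fingers": 0},
  {"dx": 0,"dy": -0.004,"dz": 0,"yaw": 0,"fingers": 0},
  {"dx": 0,"dy": -0.002,"dz": 0,"yaw": 0,"fingers": 0},
  {"dx": 0,"dy": 0,"dz": 0,"yaw": 0,"fingers": 0},
])

```text
time: 4.67
tcp_pos: [0.5376, -0.1315, 0.2422]
tool_rot: [[-0.997, 0.075, 0.002], [0.075, 0.997, -0.001], [-0.002, -0.001, -1.0]]
wrist_force: [0.4, 0.1, 0.4]
opening: 0.104
grip_force: 60.4
```

Emit:
servo_tool([
  {"dx": 0,"dy": -0.001,"dz": 0,"yaw": 0,"fingers": 0},
  {"dx": 0,"dy": -0.001,"dz": 0,"yaw": 0,"fingers": 0},
  {"dx": 0,"dy": 0,"dz": 0,"yaw": 0,"fingers": 0},
])

```text
time: 4.92
tcp_pos: [0.5371, -0.1333, 0.2415]
tool_rot: [[-0.997, 0.075, 0.001], [0.075, 0.997, -0.0], [-0.001, -0.0, -1.0]]
wrist_force: [-0.1, 0.6, -0.8]
opening: 0.102
grip_force: 60.4
```

Emit:
servo_tool([
  {"dx": 0,"dy": -0.001,"dz": 0,"yaw": 0,"fingers": 0},
  {"dx": 0,"dy": 0,"dz": 0,"yaw": 0,"fingers": 0},
])

```text
time: 5.08
tcp_pos: [0.5369, -0.1343, 0.241]
tool_rot: [[-0.997, 0.075, 0.0], [0.075, 0.997, -0.0], [-0.0, -0.0, -1.0]]
wrist_force: [0.9, -0.1, -0.5]
opening: 0.102
grip_force: 60.4
```

Emit:
servo_tool([
  {"dx": 0,"dy": -0.001,"dz": 0,"yaw": 0,"fingers": 0},
  {"dx": 0,"dy": 0,"dz": 0,"yaw": 0,"fingers": 0},
])

```text
time: 5.25
tcp_pos: [0.5368, -0.1353, 0.2409]
tool_rot: [[-0.997, 0.075, 0.0], [0.075, 0.997, -0.0], [-0.0, -0.0, -1.0]]
wrist_force: [1.2, -0.5, -0.3]
opening: 0.102
grip_force: 60.4
```

Emit:
servo_tool([
  {"dx": 0,"dy": -0.0005,"dz": 0,"yaw": 0,"fingers": 0},
  {"dx": 0,"dy": 0,"dz": 0,"yaw": 0,"fingers": 0},
])

```text
time: 5.42
tcp_pos: [0.5367, -0.1358, 0.2409]
tool_rot: [[-0.997, 0.075, -0.0], [0.075, 0.997, 0.0], [0.0, -0.0, -1.0]]
wrist_force: [-0.1, -0.0, -1.0]
opening: 0.103
grip_force: 60.4
```

Emit:
servo_tool([
  {"dx": 0,"dy": -0.0005,"dz": 0,"yaw": 0,"fingers": 0},
  {"dx": 0,"dy": 0,"dz": 0,"yaw": 0,"fingers": 0},
])

```text
time: 5.58
tcp_pos: [0.5367, -0.1363, 0.2409]
tool_rot: [[-0.997, 0.075, -0.0], [0.075, 0.997, 0.0], [0.0, 0.0, -1.0]]
wrist_force: [0.4, -1.3, -1.1]
opening: 0.1
grip_force: 60.4
```

Emit:
servo_tool([
  {"dx": 0,"dy": -0.0005,"dz": 0,"yaw": 0,"fingers": 0},
  {"dx": 0,"dy": 0,"dz": 0,"yaw": 0,"fingers": 0},
])

```text
time: 5.75
tcp_pos: [0.5367, -0.1368, 0.2409]
tool_rot: [[-0.997, 0.075, 0.0], [0.075, 0.997, -0.0], [-0.0, -0.0, -1.0]]
wrist_force: [0.4, 0.1, -0.9]
opening: 0.108
grip_force: 60.4
```

Emit:
servo_tool([
  {"dx": 0,"dy": -0.0005,"dz": 0,"yaw": 0,"fingers": 0},
  {"dx": 0,"dy": 0,"dz": 0,"yaw": 0,"fingers": 0},
])

```text
time: 5.92
tcp_pos: [0.5366, -0.1373, 0.2409]
tool_rot: [[-0.997, 0.075, -0.0], [0.075, 0.997, -0.0], [0.0, -0.0, -1.0]]
wrist_force: [0.6, 0.1, -0.8]
opening: 0.101
grip_force: 60.4
```

Emit:
servo_tool([
  {"dx": 0,"dy": -0.0005,"dz": 0,"yaw": 0,"fingers": 0},
  {"dx": 0,"dy": 0,"dz": 0,"yaw": 0,"fingers": 0},
])

```text
time: 6.08
tcp_pos: [0.5366, -0.1377, 0.2409]
tool_rot: [[-0.997, 0.075, 0.0], [0.075, 0.997, 0.0], [-0.0, 0.0, -1.0]]
wrist_force: [0.3, 1.1, -0.8]
opening: 0.106
grip_force: 60.4
```

Emit:
servo_tool([
  {"dx": 0,"dy": -0.0005,"dz": 0,"yaw": 0,"fingers": 0},
  {"dx": 0,"dy": 0,"dz": 0,"yaw": 0,"fingers": 0},
])

```text
time: 6.25
tcp_pos: [0.5366, -0.1379, 0.2409]
tool_rot: [[-0.997, 0.075, 0.0], [0.075, 0.997, 0.001], [-0.0, 0.001, -1.0]]
wrist_force: [0.4, 3.7, 0.4]
opening: 0.104
grip_force: 60.6
```

Emit:
servo_tool([
  {"dx": 0,"dy": -0.0005,"dz": 0,"yaw": 0,"fingers": 0},
  {"dx": 0,"dy": 0,"dz": 0,"yaw": 0,"fingers": 0},
])

```text
time: 6.42
tcp_pos: [0.5366, -0.1382, 0.2409]
tool_rot: [[-0.997, 0.075, 0.0], [0.075, 0.997, 0.002], [-0.0, 0.002, -1.0]]
wrist_force: [0.6, 5.1, 0.7]
opening: 0.102
grip_force: 60.7
```

```bash
python3 - <<'E'
from h import *
o=get_obs(); print(o['tcp_pos'],o['wrist_force'],o['moment'],o['tool_rot'])
E
```

```text
[ 0.53655701 -0.13819307  0.24093832] [0.6047235  5.05416667 0.70451471] [ 1.23413527 -0.17726299 -0.17844369] [[-9.97215772e-01  7.45695193e-02  3.01021607e-04]
 [ 7.45699142e-02  9.97214444e-01  1.63751846e-03]
 [-1.78074130e-04  1.65540639e-03 -9.99998614e-01]]
```

Contact at TCP y ≈ -0.1377, which is 1.2 mm from the vision estimate. The red slot lies 111 mm further along -y. I back off, lift and go over.

Emit:
servo_tool([
  {"dx": 0,"dy": 0.005,"dz": 0,"yaw": 0,"fingers": 0},
  {"dx": 0,"dy": 0,"dz": -0.02,"yaw": 0,"fingers": 0},
  {"dx": 0,"dy": 0,"dz": -0.025,"yaw": 0,"fingers": 0},
  {"dx": 0,"dy": -0.028,"dz": 0,"yaw": 0,"fingers": 0},
  {"dx": 0,"dy": -0.029,"dz": 0,"yaw": 0,"fingers": 0},
  {"dx": 0,"dy": -0.029,"dz": 0,"yaw": 0,"fingers": 0},
  {"dx": 0,"dy": -0.029,"dz": 0,"yaw": 0,"fingers": 0},
  {"dx": 0,"dy": 0,"dz": 0,"yaw": 0,"fingers": 0},
])

```text
time: 7.08
tcp_pos: [0.5281, -0.2528, 0.286]
tool_rot: [[-0.997, 0.079, 0.001], [0.079, 0.997, -0.003], [-0.001, -0.003, -1.0]]
wrist_force: [-0.2, 0.5, -0.2]
opening: 0.1
grip_force: 60.4
```

Emit:
servo_tool([
  {"dx": 0,"dy": 0,"dz": 0.004,"yaw": 0,"fingers": 0},
  {"dx": 0,"dy": 0,"dz": 0.004,"yaw": 0,"fingers": 0},
  {"dx": 0,"dy": 0,"dz": 0,"yaw": 0,"fingers": 0},
  {"dx": 0,"dy": 0,"dz": 0,"yaw": 0,"fingers": 0},
  {"dx": 0,"dy": 0,"dz": 0,"yaw": 0,"fingers": 0},
])

```text
time: 7.5
tcp_pos: [0.5284, -0.2475, 0.2778]
tool_rot: [[-0.997, 0.074, -0.0], [0.074, 0.997, 0.0], [0.0, 0.0, -1.0]]
wrist_force: [-0.1, 0.5, -0.7]
opening: 0.104
grip_force: 60.4
```

```bash
python3 - <<'E'
from h import *
snap('wrist','w4')
plan((.5283,-.2485,.270),85.72,1)
z=load('w4');uv=np.array([(u,v) for v in range(400) for u in range(640)]);P=pts(z,uv);c=z['im'][uv[:,1],uv[:,0]].astype(int)
r=(c[:,0]>c[:,1]+90)&(c[:,0]>c[:,2]+90)&(np.abs(P[:,2]-.048)<.005); print('red',P[r].mean(0))
b=(P[:,2]>.05)&(P[:,2]<.2)&(c[:,2]>c[:,0]+40)&(np.abs(P[:,1]+.25)<.03)
R=cv2.minAreaRect((P[b,:2]*1000).astype(np.float32)); print(P[b].min(0),R)
cv2.imwrite('pics/c4.png',cv2.resize(z['im'][100:360,190:450,::-1],None,fx=2.3,fy=2.3))
E
```

```text
t 7.55 pos [ 0.5285 -0.2477  0.278 ] ang 85.76 F [ 0.4  0.1 -1.2] open 0.1043 world d [-0.2 -0.8 -8. ] yaw tot 0.007
0 [ 0.1 -0.9  8. ] 0.007
red [ 0.5250342  -0.23051829  0.0479079 ]
[ 0.48678982 -0.25447607  0.06577827] ((527.2498779296875, -247.54696655273438), (10.766980171203613, 80.83451080322266), 85.9696044921875)
```

View pics/c4.png

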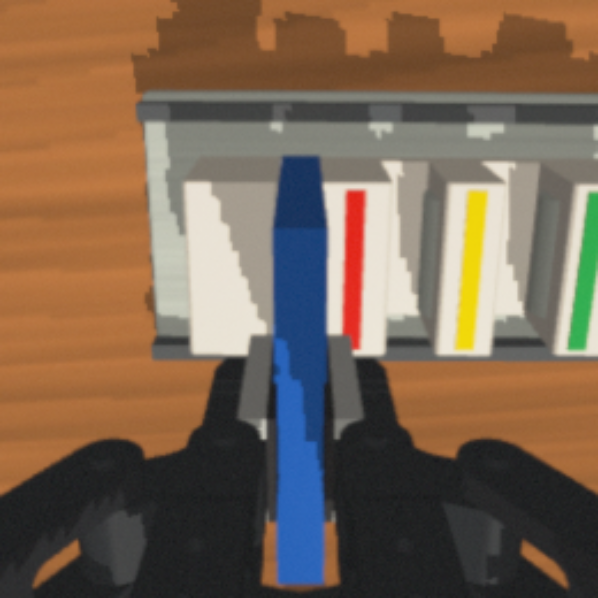

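The close view shows the plate hanging just left of the red strip, over the red slot. Now -0.8 mm in y, then a gentle descent.

Emit:
servo_tool([
  {"dx": 0,"dy": -0.0008,"dz": 0.004,"yaw": 0,"fingers": 0},
  {"dx": 0,"dy": 0,"dz": 0.004,"yaw": 0,"fingers": 0},
  {"dx": 0,"dy": 0,"dz": 0.003,"yaw": 0,"fingers": 0},
  {"dx": 0,"dy": 0,"dz": 0,"yaw": 0,"fingers": 0},
  {"dx": 0,"dy": 0,"dz": 0,"yaw": 0,"fingers": 0},
])

```text
time: 7.97
tcp_pos: [0.5281, -0.2491, 0.2665]
tool_rot: [[-0.997, 0.075, -0.001], [0.075, 0.997, 0.0], [0.001, 0.0, -1.0]]
wrist_force: [0.5, 0.1, -0.1]
opening: 0.103
grip_force: 60.4
```

Emit:
servo_tool([
  {"dx": 0,"dy": 0,"dz": 0.002,"yaw": 0,"fingers": 0},
  {"dx": 0,"dy": 0,"dz": 0.002,"yaw": 0,"fingers": 0},
  {"dx": 0,"dy": 0,"dz": 0.001,"yaw": 0,"fingers": 0},
  {"dx": 0,"dy": 0,"dz": 0,"yaw": 0,"fingers": 0},
])

```text
time: 8.3
tcp_pos: [0.5281, -0.2491, 0.2616]
tool_rot: [[-0.997, 0.075, -0.0], [0.075, 0.997, 0.0], [0.0, 0.0, -1.0]]
wrist_force: [0.4, -0.3, -0.1]
opening: 0.103
grip_force: 60.4
```

Emit:
servo_tool([
  {"dx": 0,"dy": 0.0005,"dz": 0,"yaw": 0,"fingers": 0},
  {"dx": 0,"dy": 0,"dz": 0.001,"yaw": 0,"fingers": 0},
  {"dx": 0,"dy": 0,"dz": 0.001,"yaw": 0,"fingers": 0},
  {"dx": 0,"dy": 0,"dz": 0,"yaw": 0,"fingers": 0},
])

```text
time: 8.63
tcp_pos: [0.5282, -0.2486, 0.2597]
tool_rot: [[-0.997, 0.075, -0.0], [0.075, 0.997, 0.0], [0.0, 0.0, -1.0]]
wrist_force: [-0.6, -0.2, -0.9]
opening: 0.104
grip_force: 60.4
```

Emit:
servo_tool([
  {"dx": 0,"dy": 0,"dz": 0.001,"yaw": 0,"fingers": 0},
  {"dx": 0,"dy": 0,"dz": 0.001,"yaw": 0,"fingers": 0},
  {"dx": 0,"dy": 0,"dz": 0,"yaw": 0,"fingers": 0},
])

```text
time: 8.88
tcp_pos: [0.5282, -0.2487, 0.2577]
tool_rot: [[-0.997, 0.075, -0.0], [0.075, 0.997, 0.0], [0.0, 0.0, -1.0]]
wrist_force: [0.0, -0.8, 0.0]
opening: 0.102
grip_force: 60.4
```

The plate is 5 mm inside the mouth with no force. I continue down.

Emit:
servo_tool([
  {"dx": 0,"dy": 0,"dz": 0.0015,"yaw": 0,"fingers": 0},
  {"dx": 0,"dy": 0,"dz": 0.0015,"yaw": 0,"fingers": 0},
  {"dx": 0,"dy": 0,"dz": 0.001,"yaw": 0,"fingers": 0},
  {"dx": 0,"dy": 0,"dz": 0,"yaw": 0,"fingers": 0},
])

```text
time: 9.22
tcp_pos: [0.5282, -0.2486, 0.2536]
tool_rot: [[-0.997, 0.075, -0.0], [0.075, 0.997, 0.0], [0.0, 0.0, -1.0]]
wrist_force: [-0.5, 0.2, 0.2]
opening: 0.101
grip_force: 60.4
```

Emit:
servo_tool([
  {"dx": 0,"dy": 0,"dz": 0.001,"yaw": 0,"fingers": 0},
  {"dx": 0,"dy": 0,"dz": 0.001,"yaw": 0,"fingers": 0},
  {"dx": 0,"dy": 0,"dz": 0,"yaw": 0,"fingers": 0},
])

```text
time: 9.47
tcp_pos: [0.5282, -0.2487, 0.2517]
tool_rot: [[-0.997, 0.075, -0.0], [0.075, 0.997, 0.0], [0.0, 0.0, -1.0]]
wrist_force: [0.5, -1.3, -0.1]
opening: 0.102
grip_force: 60.4
```

Emit:
servo_tool([
  {"dx": 0,"dy": 0,"dz": 0.001,"yaw": 0,"fingers": 0},
  {"dx": 0,"dy": 0,"dz": 0.001,"yaw": 0,"fingers": 0},
  {"dx": 0,"dy": 0,"dz": 0,"yaw": 0,"fingers": 0},
])

```text
time: 9.72
tcp_pos: [0.5284, -0.2489, 0.25]
tool_rot: [[-0.997, 0.075, 0.0], [0.075, 0.997, -0.001], [-0.0, -0.001, -1.0]]
wrist_force: [-0.5, -0.4, 0.6]
opening: 0.102
grip_force: 60.7
```

Emit:
servo_tool([
  {"dx": 0,"dy": 0,"dz": 0.001,"yaw": 0,"fingers": 0},
  {"dx": 0,"dy": 0,"dz": 0.001,"yaw": 0,"fingers": 0},
  {"dx": 0,"dy": 0,"dz": 0,"yaw": 0,"fingers": 0},
])

```text
time: 9.97
tcp_pos: [0.5285, -0.2491, 0.2484]
tool_rot: [[-0.997, 0.075, 0.001], [0.075, 0.997, -0.001], [-0.001, -0.001, -1.0]]
wrist_force: [-1.0, -1.4, 5.0]
opening: 0.106
grip_force: 61.3
```

The plate has reached the roller. I press on gently.

Emit:
servo_tool([
  {"dx": 0,"dy": 0,"dz": 0.001,"yaw": 0,"fingers": 0},
  {"dx": 0,"dy": 0,"dz": 0.001,"yaw": 0,"fingers": 0},
  {"dx": 0,"dy": 0,"dz": 0,"yaw": 0,"fingers": 0},
])

```text
time: 10.22
tcp_pos: [0.5287, -0.2491, 0.2466]
tool_rot: [[-0.997, 0.075, 0.001], [0.075, 0.997, -0.001], [-0.002, -0.001, -1.0]]
wrist_force: [0.6, -1.7, 5.0]
opening: 0.1
grip_force: 61.4
```

Emit:
servo_tool([
  {"dx": 0,"dy": 0,"dz": 0.001,"yaw": 0,"fingers": 0},
  {"dx": 0,"dy": 0,"dz": 0.001,"yaw": 0,"fingers": 0},
  {"dx": 0,"dy": 0,"dz": 0,"yaw": 0,"fingers": 0},
])

```text
time: 10.47
tcp_pos: [0.5288, -0.2491, 0.2446]
tool_rot: [[-0.997, 0.075, 0.002], [0.075, 0.997, -0.001], [-0.002, -0.001, -1.0]]
wrist_force: [0.6, -0.9, 5.1]
opening: 0.1
grip_force: 61.3
```

Emit:
servo_tool([
  {"dx": 0,"dy": 0,"dz": 0.0015,"yaw": 0,"fingers": 0},
  {"dx": 0,"dy": 0,"dz": 0.0015,"yaw": 0,"fingers": 0},
  {"dx": 0,"dy": 0,"dz": 0.001,"yaw": 0,"fingers": 0},
  {"dx": 0,"dy": 0,"dz": 0,"yaw": 0,"fingers": 0},
])

```text
time: 10.8
tcp_pos: [0.5288, -0.2491, 0.2405]
tool_rot: [[-0.997, 0.075, 0.002], [0.075, 0.997, -0.001], [-0.002, -0.001, -1.0]]
wrist_force: [0.9, -2.0, 3.7]
opening: 0.103
grip_force: 61.2
```

Emit:
servo_tool([
  {"dx": 0,"dy": 0,"dz": 0.0015,"yaw": 0,"fingers": 0},
  {"dx": 0,"dy": 0,"dz": 0.0015,"yaw": 0,"fingers": 0},
  {"dx": 0,"dy": 0,"dz": 0.001,"yaw": 0,"fingers": 0},
  {"dx": 0,"dy": 0,"dz": 0,"yaw": 0,"fingers": 0},
])

```text
time: 11.13
tcp_pos: [0.5288, -0.2491, 0.2365]
tool_rot: [[-0.997, 0.075, 0.002], [0.075, 0.997, -0.001], [-0.002, -0.001, -1.0]]
wrist_force: [0.5, -2.7, 3.7]
opening: 0.11
grip_force: 61.2
```

Emit:
servo_tool([
  {"dx": 0,"dy": 0,"dz": 0.0015,"yaw": 0,"fingers": 0},
  {"dx": 0,"dy": 0,"dz": 0.0015,"yaw": 0,"fingers": 0},
  {"dx": 0,"dy": 0,"dz": 0.001,"yaw": 0,"fingers": 0},
  {"dx": 0,"dy": 0,"dz": 0,"yaw": 0,"fingers": 0},
])

```text
time: 11.47
tcp_pos: [0.5288, -0.2491, 0.2324]
tool_rot: [[-0.997, 0.075, 0.002], [0.075, 0.997, -0.001], [-0.002, -0.001, -1.0]]
wrist_force: [1.0, -2.4, 3.1]
opening: 0.104
grip_force: 61.2
```

Emit:
servo_tool([
  {"dx": 0,"dy": 0,"dz": 0.001,"yaw": 0,"fingers": 0},
  {"dx": 0,"dy": 0,"dz": 0,"yaw": 0,"fingers": 0},
])

```text
time: 11.63
tcp_pos: [0.5287, -0.2491, 0.2314]
tool_rot: [[-0.997, 0.075, 0.001], [0.075, 0.997, -0.001], [-0.002, -0.001, -1.0]]
wrist_force: [1.0, -3.1, 4.3]
opening: 0.107
grip_force: 61.3
```

Emit:
servo_tool([
  {"dx": 0,"dy": 0,"dz": 0.001,"yaw": 0,"fingers": 0},
  {"dx": 0,"dy": 0,"dz": 0,"yaw": 0,"fingers": 0},
])

```text
time: 11.8
tcp_pos: [0.5287, -0.2491, 0.2306]
tool_rot: [[-0.997, 0.075, 0.001], [0.075, 0.997, -0.001], [-0.002, -0.001, -1.0]]
wrist_force: [0.1, -2.4, 6.8]
opening: 0.101
grip_force: 61.5
```

Emit:
servo_tool([
  {"dx": 0,"dy": 0,"dz": 0.0007,"yaw": 0,"fingers": 0},
  {"dx": 0,"dy": 0,"dz": 0,"yaw": 0,"fingers": 0},
])

```text
time: 11.97
tcp_pos: [0.5287, -0.2491, 0.2306]
tool_rot: [[-0.997, 0.075, 0.002], [0.075, 0.997, -0.001], [-0.002, -0.001, -1.0]]
wrist_force: [-2.2, -1.8, 15.2]
opening: 0.106
grip_force: 62.7
```

Emit:
servo_tool([
  {"dx": 0,"dy": 0,"dz": 0.0007,"yaw": 0,"fingers": 0},
  {"dx": 0,"dy": 0,"dz": 0,"yaw": 0,"fingers": 0},
])

```text
time: 12.13
tcp_pos: [0.5287, -0.2491, 0.2305]
tool_rot: [[-0.997, 0.075, 0.002], [0.075, 0.997, -0.002], [-0.002, -0.002, -1.0]]
wrist_force: [-4.4, 0.6, 23.3]
opening: 0.102
grip_force: 63.8
```

The plate is firmly on the floor: TCP z is 0.2305, as predicted, with a hard stop at 23 N. I relax the push, open and retreat.

Emit:
servo_tool([
  {"dx": 0,"dy": 0,"dz": -0.001,"yaw": 0,"fingers": 0},
  {"dx": 0,"dy": 0,"dz": 0,"yaw": 0,"fingers": 0.5},
  {"dx": 0,"dy": 0,"dz": 0,"yaw": 0,"fingers": 0.5},
  {"dx": 0,"dy": 0,"dz": 0,"yaw": 0,"fingers": 0.5},
  {"dx": 0,"dy": 0,"dz": 0,"yaw": 0,"fingers": 0.5},
  {"dx": 0,"dy": 0,"dz": 0,"yaw": 0,"fingers": 0.5},
])

```text
time: 12.63
tcp_pos: [0.5281, -0.2485, 0.2291]
tool_rot: [[-0.997, 0.075, -0.001], [0.075, 0.997, 0.001], [0.001, 0.001, -1.0]]
wrist_force: [0.3, -0.5, 0.1]
opening: 0.496
grip_force: 0.0
```

Emit:
servo_tool([
  {"dx": 0,"dy": 0,"dz": -0.005,"yaw": 0,"fingers": 0.5},
  {"dx": 0,"dy": 0,"dz": -0.015,"yaw": 0,"fingers": 0.5},
  {"dx": 0,"dy": 0,"dz": -0.02,"yaw": 0,"fingers": 0.5},
  {"dx": 0,"dy": 0,"dz": -0.02,"yaw": 0,"fingers": 0.5},
  {"dx": 0,"dy": 0,"dz": -0.02,"yaw": 0,"fingers": 0.5},
  {"dx": 0,"dy": 0,"dz": -0.02,"yaw": 0,"fingers": 0.5},
  {"dx": 0,"dy": 0,"dz": 0,"yaw": 0,"fingers": 0.5},
  {"dx": 0,"dy": 0,"dz": 0,"yaw": 0,"fingers": 0.5},
])

```text
time: 13.3
tcp_pos: [0.5286, -0.2489, 0.3307]
tool_rot: [[-0.997, 0.075, 0.002], [0.075, 0.997, -0.001], [-0.002, -0.001, -1.0]]
wrist_force: [-0.4, 0.3, -0.4]
opening: 0.502
grip_force: 0.0
```

```bash
python3 - <<'E'
from h import *
snap('wrist','w5'); z=load('w5'); o=get_obs(); print(o['time'],o['opening'],o['tcp_pos'],o['wrist_force'])
uv=np.array([(u,v) for v in range(400) for u in range(640)]);P=pts(z,uv);c=z['im'][uv[:,1],uv[:,0]].astype(int)
b=(P[:,2]>.072)&(P[:,2]<.1)&(c[:,2]>c[:,0]+40)&(np.abs(P[:,1]+.25)<.03)
print(P[b].mean(0),np.percentile(P[b,2],[5,50,95]),cv2.minAreaRect((P[b,:2]*1000).astype(np.float32)))
a=(P[:,0]<.527)
for m in (b&(P[:,0]<.51),b&(P[:,0]>.545)): print(np.median(P[m,2]))
E
```

```text
13.35 0.4986366904639754 [ 0.52821373 -0.24864006  0.32956945] [-0.47166781  0.53618791 -0.04545072]
[ 0.52386481 -0.24777727  0.07997001] [0.07889024 0.08005273 0.08104642] ((526.982421875, -247.78994750976562), (9.753643035888672, 80.62039184570312), 85.42222595214844)
0.08010547478704348
0.08004629526673603
```

View pics/w5.png

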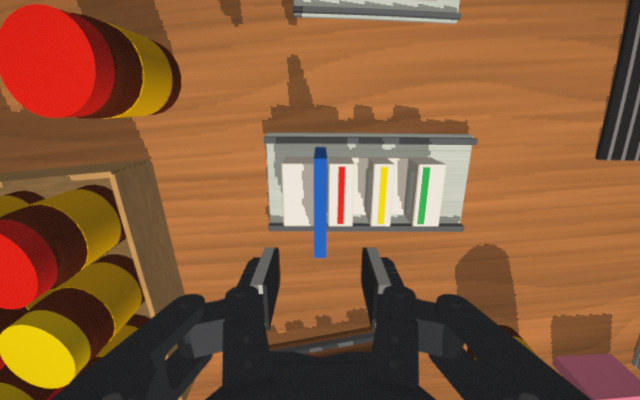

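The view shows the plate seated upright and level in the red slot at (320,200). Its top reads 80 mm against 82 mm expected, which is within calibration, and the gripper is clear of everything.

```bash
python3 -c "
from h import *
print(order.hand_in())"
```

```text
the job is handed in; nothing more can be done
None
```

The plate on the mat measured 10 mm thick; it is pushed fully home in the red slot of the larger grey keeper and released, and the job is handed in at about 13 s on the robot clock (limit 53 s).

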